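Offer up the camera housing's cover for screwing down

TASK

Get the camera housing ready for a colleague to screw its cover on: carry the tray of thumbscrews level to the rubber mat, set it down centred there with all its screws still in it and let go of it. Then pick up the cover plate and hold it level about 20 mm above the housing, never touching the housing with it, with its three holes over the three threaded holes so that each threaded hole is seen whole through the hole above it. Finish while still holding the cover there, and leave the post, the V-block and the jar where they are.

Things in the scene. Friction and masses are not known exactly. Their poses are not given: they have to be found in the camera images.
- housing: Fixed bare aluminium camera housing, 100 (x) x 140 (y) x 37 mm, with an open 57 x 71 mm pocket and three threaded holes in its top, on a dark steel fixture plate 120 x 170 x 8 mm. Origin under the plate's middle, on the bench; z up; top face at z = 45 mm. Its two-hole end is +y (the robot's left, within 20 degrees), the one-hole end -y.
- housing_a (a point): Mouth of threaded hole a (8 mm wide) in the housing's top face, at (34, 54, 45) mm from the housing's origin.
- housing_b (a point): Mouth of threaded hole b (8 mm), at (-34, 54, 45) mm from the housing's origin.
- housing_c (a point): Mouth of threaded hole c (8 mm), at (0, -54, 45) mm from the housing's origin, the single hole at its end.
- cover: Loose aluminium cover plate 100 (x) x 140 (y) x 5 mm, outline as the housing's, 0.2 to 0.35 kg, flat on the bench left or right of the work. Upright grip rib in its middle: 12 mm thick (x), 60 long (y), top 45 above the underside. Three 18 mm through holes, two at the +y end (at first to the robot's left, within 30 degrees), one at -y. Origin mid-underside, near the centre of mass; z up.
- cover_a (a point): Centre of the cover's hole a (18 mm), on the underside, at (34, 54, 0) mm from the cover's origin; belongs over housing_a.
- cover_b (a point): Centre of the cover's hole b, on the underside, at (-34, 54, 0) mm; belongs over housing_b.
- cover_c (a point): Centre of the cover's hole c, on the underside, at (0, -54, 0) mm; belongs over housing_c.
- tray: Loose open steel screw tray 80 (x) x 110 (y) x 25 mm, walls and floor 5 mm, 0.25 to 0.5 kg, flat on the bench on the other side of the work from the cover. An upright carrying plate 10 mm thick (x), 90 mm long (y) runs along its middle, top 75 mm above the underside. Origin mid-underside, z up; y points to the robot's left within 30 degrees.
- mat: Thin black rubber mat 100 (x) x 130 (y) x 3 mm fixed to the bench between the robot and the housing. Origin in the middle of its underside.
- screw0: Steel thumbscrew standing on its head in the tray: head 20 mm across and 10 mm high, shank 8 mm thick, 30 mm high in all. Origin in the middle of the head's outer face (below), z towards the tip.
- screw1: Steel thumbscrew standing on its head in the tray: head 20 mm across and 10 mm high, shank 8 mm thick, 30 mm high in all. Origin in the middle of the head's outer face (below), z towards the tip.
- screw2: Steel thumbscrew standing on its head in the tray: head 20 mm across and 10 mm high, shank 8 mm thick, 30 mm high in all. Origin in the middle of the head's outer face (below), z towards the tip.
- standoff: Bystander: brass post, 28 mm across, 55 mm high, on the bench beyond the work. Origin under its middle.
- vblock: Bystander: dark steel V-block 50 x 60 x 42 mm on the bench beyond the work. Origin under its middle.
- jar: Bystander: white closed jar, 56 mm across, 65 mm high, on the bench beyond the work. Origin under its middle.
Things that resemble listed ones, but are neither listed nor needed, are in the scene too. Several things have the shape of the tray; the one meant has the colours described above.

How it is judged:
On the way, in this order (a step that is already met when the one before it is completed fails the run):
1. the tray is lifted off the bench in the fingers (height (world z) of tray above 0.02 m and contact force between the fingers and tray above 1 N), for 0.2 s.
2. the tray stands on the mat, centred within 25 mm, let go, with the three screws in it (horizontal distance between tray and mat below 0.025 m and height (world z) of tray below 0.01 m and angle between tray's own z axis and vertical below 0.06 rad and linear speed of tray below 0.02 m/s and contact force between the fingers and tray below 0.1 N and x of screw0 in the frame of tray between -0.042 and 0.042 m and y of screw0 in the frame of tray between -0.057 and 0.057 m and z of screw0 in the frame of tray between -0.002 and 0.04 m and x of screw1 in the frame of tray between -0.042 and 0.042 m and y of screw1 in the frame of tray between -0.057 and 0.057 m and z of screw1 in the frame of tray between -0.002 and 0.04 m and x of screw2 in the frame of tray between -0.042 and 0.042 m and y of screw2 in the frame of tray between -0.057 and 0.057 m and z of screw2 in the frame of tray between -0.002 and 0.04 m), for 0.2 s.
3. the cover is lifted clear in the fingers (height (world z) of cover above 0.03 m and contact force between the fingers and cover above 1 N), for 0.2 s.
At the end, for the whole second after the job is handed in: Cover held still in the fingers, within 6 degrees of level, underside 8 to 35 mm above the housing at each hole, touching neither housing nor tray, each hole centred within 5 mm on its threaded hole; tray released on the mat, level, centred within 25 mm, all three screws in it (all of step 2 and horizontal distance between cover_a and housing_a below 0.005 m and z of cover_a in the frame of housing_a between 0.008 and 0.035 m and horizontal distance between cover_b and housing_b below 0.005 m and z of cover_b in the frame of housing_b between 0.008 and 0.035 m and horizontal distance between cover_c and housing_c below 0.005 m and z of cover_c in the frame of housing_c between 0.008 and 0.035 m and angle between cover's own z axis and vertical below 0.1 rad and contact force between the fingers and cover above 1 N and contact force between cover and housing below 0.1 N and contact force between cover and tray below 0.1 N and linear speed of cover below 0.02 m/s); the arm keeps its last pose, push and grip.
It fails at once if the tray tips more than 17 degrees (angle between tray's own z axis and vertical above 0.3 rad).
It fails at once if the tray is dropped or flung (contact force between the fingers and tray below 0.1 N and linear speed of tray above 0.4 m/s).
It fails at once if the cover touches the housing (contact force between cover and housing above 0.5 N).
It fails at once if the post, the V-block or the jar is moved more than 30 mm (distance of any of standoff, vblock, jar from where it was at the start of the episode above 0.03 m).
It also fails if it takes over 64 s, if anything falls off the work surface, if the arm or the gripper's body presses on something with over 40 N, if the wrist force passes 120 N, or if a joint passes its speed limit or range.

ROBOT

A 6-joint arm with a two-finger parallel gripper is mounted at the origin on the work surface. World frame = base frame: x ahead of the robot, y to its left, z up, the work surface at z = 0. Lengths are in m, angles in rad, forces in N, time in s.
With the tool pointing down it reaches from about 0.3 to 0.825 m from the base axis. Payload 5.4 kg.
Tool frame: the origin (TCP) lies between the finger pads; the fingertips stand ahead of it and the grasp point (between the pads) lies 2 mm behind it (robot.tip_extent is the z of the fingertips in the tool frame, in m); z points along the fingers, y is the line along which they close (so a half turn about z gives the same grasp; the last joint's range is limited). The gripper opens to 92 mm and grips with 3 to 60 N. Pads are 20 mm wide; open, the fingers measure 128 mm over their backs; the gripper's body (75 mm by 189 mm) begins 69 mm behind the grasp point.
Start: joints at [1.064, 0.158, 1.597, -0, 1.386, -0.21], TCP at [0.168, 0.55, 0.232] pointing down, gripper open.
Joint ranges: [-2.91, 2.91], [-0.94, 2.29], [0.18, 2.7], [-1.29, 4.43], [0.17, 2.64], [-3, 3]. Speed limits (rad/s): [2.57, 2.57, 3.14, 3.14, 3.14, 3.14].

INTERFACE

Orientations are given as a rotation vector (axis times angle).
In Python, from cell import robot, get_image, workorder, finder gives the robot as it stands. The module is installed in compiled form; this text tells all that it offers.
- The arm moves only by the tool arm_command, never from a script. Its argument "deltas" is a list of rows, each a list of 7 numbers: the turn, a rotation vector about the world's x, y, z in degrees, then the shift along the world's x, y, z in m, then the finger opening in m, from 0 to 0.0919. A call has 1 to 12 rows; each row shifts and turns the commanded pose from where the row before left it; what a row does not reach is not made up. A row lasts 1/10 s, in which the tool goes at most 50 mm and 8.59 degrees, less where a joint would pass 70% of its speed; a pose out of reach is approached as far as the arm can. A call with a gripper value outside its range is refused whole. The fingers move at their own pace and stop on an object; "grip_force" is the grip in N (left out, the last holds). Time passes only in rows, so rows that do not move let the fingers close. It gives the time, the measured TCP pose, the force, the opening and the grip force at its end, in the units of the state.
- robot.state(): the state, without advancing time (a new reading comes with each control period).
- get_image(name): name is "scene" or "top"; returns a dict with "image" (400x640x3 uint8, red, green, blue), "camera_matrix" (3x3 intrinsics, pixels), "world_from_camera" (4x4, takes a point from camera to world coordinates). Camera axes: x right, y down, z forward; pixel columns grow to the right and rows downward; lengths in m; the calibration is good to about 2 mm. A picture is of the moment at which its call begins. There is no depth.
- workorder.sign_off(): hands the job in; it is judged then, once.
Trained networks look in the newest picture that a camera, given by its name, has taken for a name from the list of things; names that differ only in an ending like _2 or _b are one class to them, and where a whole thing is asked for, a point or a joint stands for the part that bears it (a point fixed in the world has none). Each returns a list of dicts, best first, with "p" (0 to 1); they miss things now and then, are a little off and sometimes report something else, mostly with a low value. They report only what shows in the picture. A call takes as long as a camera call. They do not tell look-alikes from the thing itself.
- finder.search_frame(camera, name): "xy" ([column, row] in pixels, amid what is visible of it).
The state is a dict: "time_s": time; "q": joint angles; "joint_vel": joint speeds; "joint_efforts": joint torques, N m; "eef_pos": TCP position; "tcp_rot": TCP orientation; "contact_force": force on the tool from outside, world axes, zero at the start; "wrist_torque": the same for the moment, N m; "width": opening from 0.0 (shut) to 1.0 (fully open); "gripper_force": force on a finger pad.
Only numpy, scipy, OpenCV 4.12 (cv2) and the standard library are available. Lean on these libraries where they do the work, as an engineer would, in place of code of your own. Each camera call takes 0.05 s, during which the arm holds its last target. There are 200 camera calls.

## Working session

There is one attempt and no reset: what is moved stays moved. The work goes in short steps, Python scripts to look and compute and a tool call to move; the robot and the scene stay as the last step left them, time stands still between calls to the robot, and variables do not carry over. Pictures are saved under pics/ and viewed, at most 10 in all, crops included, and the job is handed in when it is done.

Besides the shell and the picture viewer there is one more tool, called after "Call:" as a command line: name --pt "numbers of a row" for each row, then --argument value for the rest. arm_command: Moves the arm, as the interface text tells. Its arguments: {"type":"object","properties":{"deltas":{"type":"array"},"grip_force":{"type":"number"}},"required":["deltas"]}

```bash
mkdir -p pics
cat > h.py <<'E'
import numpy as np, cv2
from cell import robot, get_image, workorder, finder
def ray(im,uv,z):
    K=np.array(im["camera_matrix"]);T=np.array(im["world_from_camera"])
    d=T[:3,:3]@np.linalg.inv(K)@[uv[0],uv[1],1];o=T[:3,3]
    return o+d*(z-o[2])/d[2]
def proj(im,p):
    K=np.array(im["camera_matrix"]);T=np.linalg.inv(np.array(im["world_from_camera"]))
    c=T[:3,:3]@np.array(p)+T[:3,3];q=K@c;return q[:2]/q[2]
def save(im,n): cv2.imwrite(f"pics/{n}.png",im["image"][:,:,::-1])
E
python3 - <<'E'
from h import *
print(robot.state(), robot.tip_extent)
H=dict(housing=.045,housing_a=.045,cover=.005,cover_a=.005,tray=.025,mat=.003,screw0=.03,standoff=.05,vblock=.04,jar=.06)
for c in("top","scene"):
    im=get_image(c);save(im,c+"0");print(c,np.array(im["world_from_camera"]).round(3).tolist())
    for n,z in H.items():
        for d in finder.search_frame(c,n):
            print(n,round(d["p"],2),np.round(d["xy"],1),ray(im,d["xy"],z).round(3)[:2])
E
```

```text
{'time_s': 0.0, 'q': array([ 1.06388941e+00,  1.59070173e-01,  1.59819816e+00, -2.81746375e-05,
        1.38620201e+00, -2.10132493e-01]), 'joint_vel': array([-0.00051537, -0.00306842,  0.00027864, -0.00147051,  0.00118114,
        0.00103185]), 'joint_efforts': array([ 7.27996776e-04, -3.85565579e+01, -3.22110200e+01,  7.01268576e-02,
        3.78162798e-02, -1.37138372e-04]), 'eef_pos': array([0.16790613, 0.54932446, 0.23062409]), 'tcp_rot': array([-4.64361478e-01, -3.10644309e+00,  2.77663375e-03]), 'contact_force': array([-0.26894875, -0.03764655, -0.19733541]), 'wrist_torque': array([-0.05986414, -0.06621999,  0.04615633]), 'gripper_force': 0.0, 'width': 1.0013486869829802} 0.017
top [[-0.007, -0.998, 0.057, 0.429], [-1.0, 0.007, 0.006, 0.037], [-0.006, -0.057, -0.998, 1.251], [0.0, 0.0, 0.0, 1.0]]
housing 0.81 [337.3 153.1] [0.641 0.006]
housing_a 0.81 [337.3 153.1] [0.641 0.006]
cover 0.63 [461.4 209.4] [ 0.471 -0.373]
cover_a 0.63 [461.4 209.4] [ 0.471 -0.373]
tray 0.79 [174.1 227.9] [0.421 0.499]
tray 0.66 [233.8 212.5] [0.466 0.319]
tray 0.59 [238.5 262.7] [0.316 0.304]
tra
[... 259 characters left out ...]
9], [-0.006, -0.825, -0.565, 0.757], [0.0, 0.0, 0.0, 1.0]]
housing 0.63 [270.8 236.3] [0.673 0.049]
housing 0.54 [313.5 274.5] [0.679 0.231]
housing_a 0.63 [270.8 236.3] [0.673 0.049]
housing_a 0.54 [313.5 274.5] [0.679 0.231]
cover 0.72 [248.6 166.1] [ 0.48  -0.366]
cover_a 0.72 [248.6 166.1] [ 0.48  -0.366]
tray 0.87 [398.9 265.3] [0.484 0.325]
tray 0.69 [435.4 234.8] [0.318 0.308]
tray 0.57 [473.4 290.9] [0.419 0.492]
mat 0.79 [320.5 198.8] [ 0.419 -0.049]
mat 0.32 [345.5 300.8] [0.65  0.311]
screw0 0.57 [387.4 262.4] [0.502 0.303]
standoff 0.63 [312.4 273.2] [0.681 0.23 ]
vblock 0.94 [211.  193.8] [ 0.69  -0.241]
jar 0.78 [347.8 298.5] [0.679 0.347]
jar 0.37 [252.5 165.3] [ 0.516 -0.276]
```

```bash
python3 -c "
import cv2
i=cv2.imread('pics/top0.png')[110:300,130:510];cv2.imwrite('pics/top0c.png',cv2.resize(i,(760,380),interpolation=cv2.INTER_CUBIC))"
```

```text
(no output)
```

View pics/scene0.png

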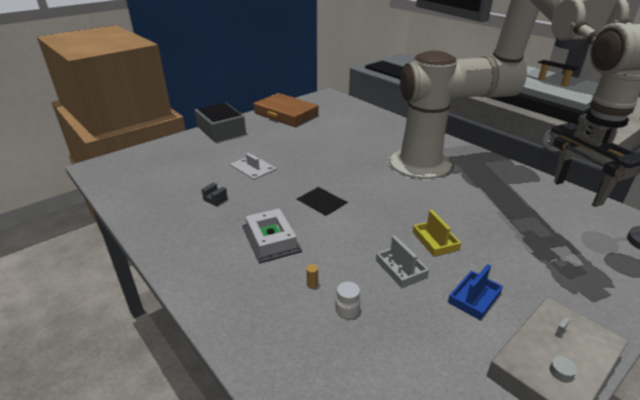

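View pics/top0c.png

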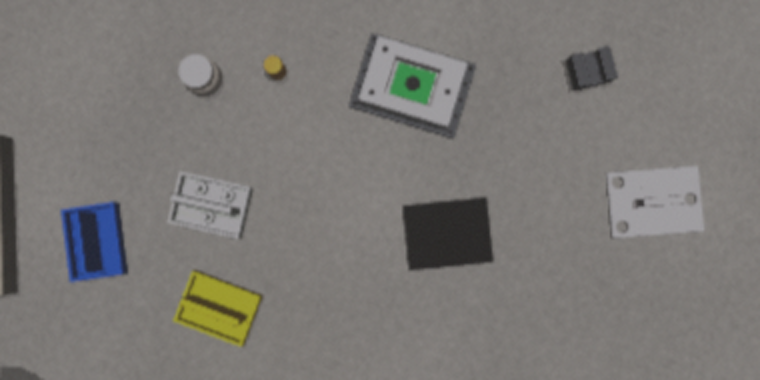

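The pictures show the grey steel tray with screws at about top (235,212), with blue and yellow decoys beside it. The cover is at about (458,211), the housing at (337,153) and the mat at (354,227). Next I fit the poses from the outlines.

```bash
cat >> h.py <<'E'
from scipy.optimize import least_squares
def box(a,b,z0,z1,cx=0): return [(cx+sx*a/2,sy*b/2,z) for sx in(-1,1) for sy in(-1,1) for z in(z0,z1)]
MOD=dict(tray=box(.08,.11,0,.025)+box(.01,.09,0,.075),cover=box(.1,.14,0,.005)+box(.012,.06,0,.045),
 mat=box(.1,.13,0,.003),housing=box(.1,.14,.008,.045))
def to_world(P,p,z=0):
    c,s=np.cos(p[2]),np.sin(p[2]);P=np.array(P)
    return np.c_[p[0]+c*P[:,0]-s*P[:,1],p[1]+s*P[:,0]+c*P[:,1],P[:,2]+z]
def hullpts(im,seed,thr,dark=False,r=42,U=8):
    g=cv2.cvtColor(im["image"],cv2.COLOR_RGB2GRAY);x0,y0=int(seed[0])-r,int(seed[1])-r
    s=cv2.resize(g[y0:y0+2*r,x0:x0+2*r],None,fx=U,fy=U,interpolation=cv2.INTER_CUBIC)
    m=((s<thr) if dark else (s>thr)).astype(np.uint8)
    cs,_=cv2.findContours(m,cv2.RETR_EXTERNAL,cv2.CHAIN_APPROX_NONE)
    cs=[c for c in cs if cv2.contourArea(c)>1500]
    c=min(cs,key=lambda c:-cv2.pointPolygonTest(cv2.convexHull(c),(r*U,r*U),True)*1.)
    h=cv2.convexHull(c)[:,0].astype(float);n=np.roll(h,-1,0)
    pts=np.concatenate([a+(b-a)*np.linspace(0,1,max(2,int(np.hypot(*(b-a))/4)),endpoint=False)[:,None] for a,b in zip(h,n)])
    return (pts+.5)/U-.5+[x0,y0]
def fit(im,name,p0,thr,dark=False,z=0,seed=None):
    pts=hullpts(im,proj(im,(p0[0],p0[1],z+.01)) if seed is None else seed,thr,dark)
    def f(p):
        q=np.array([proj(im,w) for w in to_world(MOD[name],p,z)],np.float32)
        h=cv2.convexHull(q)
        return [cv2.pointPolygonTest(h,tuple(map(float,t)),True)+p[3] for t in pts]
    r=least_squares(f,list(p0)+[0],loss="soft_l1",f_scale=.3,diff_step=1e-3,x_scale=[.01,.01,.1,1])
    return r.x,np.sqrt(np.mean(np.square(f(r.x))))
E
python3 - <<'E'
from h import *
P0=dict(tray=(.466,.319,-.2),cover=(.47,-.36,.05),mat=(.42,-.045,.05),housing=(.641,.006,-.25))
for c in("top","scene"):
    im=get_image(c);g=cv2.cvtColor(im["image"],cv2.COLOR_RGB2GRAY)
    for n,p in P0.items():
        s=proj(im,(p[0],p[1],.01));x,y=int(s[0]),int(s[1]);w=g[y-40:y+40,x-40:x+40]
        print(c,n,np.percentile(w,[2,10,30,50,70,90,98]).astype(int))
        for t in ((45,60) if n=="mat" else (135,145,155)):
            try:
                r,e=fit(im,n,p,t,n=="mat");print("  ",t,r[:2].round(4),np.degrees(r[2]).round(2),"bias",r[3].round(2),"rms",e.round(2))
            except Exception as ex: print(t,ex)
E
```

```text
top tray [105 121 123 124 125 140 156]
   135 [0.4679 0.3202] -13.02 bias 0.05 rms 0.72
   145 [0.4921 0.3273] -12.38 bias -4.83 rms 1.25
   155 [0.4745 0.3165] 63.55 bias -10.37 rms 1.03
top cover [120 123 125 126 129 157 158]
   135 [ 0.4682 -0.3623] 3.95 bias 0.32 rms 0.33
   145 [ 0.4681 -0.3615] 3.84 bias -0.29 rms 0.26
   155 [ 0.4678 -0.362 ] 4.06 bias -1.13 rms 0.8
top mat [ 42  43 121 123 125 127 129]
   45 [ 0.4213 -0.0429] 5.45 bias -1.21 rms 0.13
   60 [ 0.4213 -0.0427] 5.48 bias -0.55 rms 0.12
top housing [ 70 100 122 124 126 156 158]
   135 [0.6529 0.0085] -17.67 bias -0.7 rms 0.34
   145 [0.6526 0.0084] -17.66 bias -1.12 rms 0.42
   155 [0.6521 0.0082] -17.7 bias -1.63 rms 0.42
scene tray [ 66  68 123 126 128 130 155]
   135 [0.487  0.3144] -10.2 bias -13.12 rms 0.95
   145 [0.436  0.3642] 3.81 bias 1.92 rms 1.92
   155 [0.4707 0.3218] -12.96 bias -0.45 rms 0.57
scene cover [ 37  52 125 126 127 129 169]
   135 [ 0.4631 -0.3655] 3.99 bias -0.22 rms 0.16
   145 [ 0.465  -0.3623] 5.84 bias -0.97 rms 1.13
   155 [ 0.4656 -0.3614] 8.55 bias -1.57 rms 1.51
scene mat [ 30  40 124 126 127 131 167]
   45 [ 0.4209 -0.0418] 5.55 bias -1.06 rms 0.08
   60 [ 0.4208 -0.0419] 5.47 bias -0.67 rms 0.09
scene housing [ 41  75 124 126 129 162 174]
   135 [ 0.6349 -0.013 ] -10.86 bias -2.92 rms 1.65
   145 [ 0.6357 -0.0121] -10.47 bias -3.49 rms 1.63
   155 [ 0.6362 -0.0117] -10.45 bias -3.88 rms 1.6
```

Call:
arm_command --pt "0 0 -7.82 0.0274 -0.0208 0 0.0919" --pt "0 0 -7.82 0.0274 -0.0208 0 0.0919" --pt "0 0 -7.82 0.0274 -0.0208 0 0.0919" --pt "0 0 -7.82 0.0274 -0.0208 0 0.0919" --pt "0 0 -7.82 0.0274 -0.0208 0 0.0919" --pt "0 0 -7.82 0.0274 -0.0208 0 0.0919" --pt "0 0 -7.82 0.0274 -0.0208 0 0.0919" --pt "0 0 -7.82 0.0274 -0.0208 0 0.0919" --pt "0 0 -7.82 0.0274 -0.0208 0 0.0919" --pt "0 0 -7.82 0.0274 -0.0208 0 0.0919" --pt "0 0 -7.82 0.0274 -0.0208 0 0.0919" --pt "0 0 0 0 0 0 0.0919" --grip_force 40

```text
time_s: 2.4
eef_pos: [0.4724, 0.3186, 0.2316]
tcp_rot: [2.464, 1.946, 0.001]
contact_force: [-0.3, -0.5, -0.0]
width: 1.003
gripper_force: 0.0
```

Call:
arm_command --pt "0 0 0 -0.003 0.002 -0.03 0.0919" --pt "0 0 0 0 0 -0.035 0.0919" --pt "0 0 0 0 0 -0.035 0.0919" --pt "0 0 0 0 0 -0.035 0.0919" --pt "0 0 0 0 0 -0.025 0.0919" --pt "0 0 0 0 0 -0.01 0.0919" --pt "0 0 0 0 0 0 0.05" --pt "0 0 0 0 0 0 0.0" --pt "0 0 0 0 0 0 0.0" --pt "0 0 0 0 0 0 0.0" --pt "0 0 0 0 0 0 0.0" --pt "0 0 0 0 0 0 0.0"

```text
time_s: 3.6
eef_pos: [0.4669, 0.3231, 0.0621]
tcp_rot: [2.459, 1.955, 0.001]
contact_force: [0.4, -0.4, 0.6]
width: 0.499
gripper_force: 0.0
```

Run:
```python
from h import *
MOD["housing"]=box(.1,.14,.0449,.045)
for c in("top","scene"):
    im=get_image(c);save(im,c+"1")
    for t in(125,135,145,155):
        r,e=fit(im,"housing",(.641,.006,-.3),t,z=0,seed=proj(im,(.641,.006,.045)));print(c,t,r[:2].round(4),np.degrees(r[2]).round(2),"bias",r[3].round(2),"rms",e.round(2))
```

```text
top 125 [0.6449 0.0293] 89.36 bias 18.27 rms 4.03
top 135 [0.6505 0.0093] -17.46 bias -0.13 rms 0.17
top 145 [0.6503 0.0093] -17.57 bias -0.47 rms 0.13
top 155 [0.6498 0.009 ] -17.54 bias -0.94 rms 0.1
scene 125 [ 0.637  -0.0035] -37.24 bias 26.67 rms 3.49
scene 135 [0.647  0.0083] -17.01 bias 0.59 rms 0.14
scene 145 [0.6476 0.0088] -17.23 bias 0.17 rms 0.12
scene 155 [0.648 0.009] -17.27 bias -0.16 rms 0.1
```

Call:
arm_command --pt "0 0 0 0 0 0 0.0" --pt "0 0 0 0 0 0 0.0" --pt "0 0 0 0 0 0 0.0" --pt "0 0 0 0 0 0 0.0" --pt "0 0 0 0 0 0 0.0" --pt "0 0 0 0 0 0 0.0"

```text
time_s: 4.3
eef_pos: [0.4668, 0.323, 0.0616]
tcp_rot: [2.459, 1.955, 0.001]
contact_force: [0.5, 0.1, -0.2]
width: 0.104
gripper_force: 40.0
```

Call:
arm_command --pt "0 0 0 0 0 0 0.0" --pt "0 0 0 0 0 0.004 0.0" --pt "0 0 0 0 0 0.008 0.0" --pt "0 0 0 0 0 0.012 0.0" --pt "0 0 0 0 0 0.012 0.0" --pt "0 0 0 0 0 0.012 0.0" --pt "0 0 0 0 0 0.008 0.0" --pt "0 0 0 0 0 0.004 0.0" --pt "0 0 0 0 0 0 0.0"

```text
time_s: 5.2
eef_pos: [0.467, 0.3232, 0.1224]
tcp_rot: [2.459, 1.955, 0.002]
contact_force: [-0.5, 0.6, -4.3]
width: 0.105
gripper_force: 40.0
```

Run:
```python
from h import *
im=get_image("top");save(im,"top2");i2=get_image("scene");x,y=map(int,proj(im,(.467,.323,.05)));u,v=map(int,proj(i2,(.467,.323,.05)))
f=lambda g,x,y:cv2.resize(g[y-45:y+45,x-45:x+45,::-1],None,fx=4,fy=4,interpolation=cv2.INTER_CUBIC)
cv2.imwrite("pics/lift.png",np.hstack([f(im["image"],x,y),f(i2["image"],u,v)]))
s=robot.state();print(s["contact_force"],s["wrist_torque"],s["eef_pos"])
```

```text
[ 0.23768339 -0.06980862 -4.15157809] [-0.04100583  0.02530152 -0.00791678] [0.46625358 0.32289203 0.12119706]
```

View pics/lift.png

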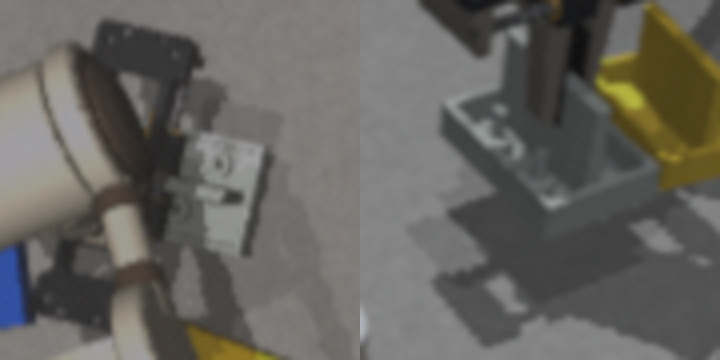

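Call:
arm_command --pt "0 0 0 -0.001 -0.008 0 0.0" --pt "0 0 1 -0.0023 -0.018 0 0.0" --pt "0 0 2 -0.0036 -0.028 0 0.0" --pt "0 0 2 -0.0049 -0.038 0 0.0" --pt "0 0 2 -0.0058 -0.045 0 0.0" --pt "0 0 2 -0.0058 -0.045 0 0.0" --pt "0 0 2 -0.0058 -0.045 0 0.0" --pt "0 0 2 -0.0058 -0.045 0 0.0" --pt "0 0 2 -0.0049 -0.038 0 0.0" --pt "0 0 2 -0.0036 -0.028 0 0.0" --pt "0 0 1 -0.0023 -0.018 0 0.0" --pt "0 0 0 -0.001 -0.007 0 0.0"

```text
time_s: 6.5
eef_pos: [0.4191, -0.0416, 0.1213]
tcp_rot: [-2.126, -2.313, 0.001]
contact_force: [-1.3, -0.1, -4.0]
width: 0.107
gripper_force: 40.0
```

Call:
arm_command --pt "0 0 0 0 0 0 0.0" --pt "0 0 0 0 0 0 0.0"

```text
time_s: 6.7
eef_pos: [0.4195, -0.0393, 0.1214]
tcp_rot: [-2.122, -2.315, -0.0]
contact_force: [1.0, -0.2, -4.2]
width: 0.107
gripper_force: 40.0
```

Call:
arm_command --pt "0 0 0 0 0 -0.006 0.0" --pt "0 0 0 0 0 -0.011 0.0" --pt "0 0 0 0 0 -0.014 0.0" --pt "0 0 0 0 0 -0.011 0.0" --pt "0 0 0 0 0 -0.006 0.0" --pt "0 0 0 0 0 -0.004 0.0" --pt "0 0 0 0 0 -0.002 0.0" --pt "0 0 0 0 0 -0.001 0.0" --pt "0 0 0 0 0 -0.001 0.0" --pt "0 0 0 0 0 0 0.0"

```text
time_s: 7.7
eef_pos: [0.42, -0.0401, 0.0658]
tcp_rot: [2.123, 2.315, 0.0]
contact_force: [-0.2, -0.3, -4.3]
width: 0.107
gripper_force: 40.0
```

Call:
arm_command --pt "0 0 0 0 0 -0.001 0.0" --pt "0 0 0 0 0 -0.0005 0.0" --pt "0 0 0 0 0 0 0.0"

```text
time_s: 8.0
eef_pos: [0.42, -0.0401, 0.0646]
tcp_rot: [2.123, 2.315, 0.0]
contact_force: [-1.1, 1.0, 1.5]
width: 0.105
gripper_force: 40.0
```

Call:
arm_command --pt "0 0 0 0 0 0 0.02" --pt "0 0 0 0 0 0 0.03" --pt "0 0 0 0 0 0 0.05" --pt "0 0 0 0 0 0 0.06" --pt "0 0 0 0 0 0 0.06" --pt "0 0 0 0 0 0 0.06" --pt "0 0 0 0 0 0.01 0.06" --pt "0 0 0 0 0 0.03 0.06" --pt "0 0 0 0 0 0.03 0.0919" --pt "0 0 0 0 0 0.03 0.0919" --pt "0 0 0 0 0 0.03 0.0919" --pt "0 0 0 0 0 0 0.0919"

```text
time_s: 9.2
eef_pos: [0.4226, -0.041, 0.1993]
tcp_rot: [2.117, 2.309, 0.005]
contact_force: [0.9, -0.3, 0.1]
width: 0.975
gripper_force: 0.0
```

Call:
arm_command --pt "0 0 0 0.0022 -0.016 0 0.0919" --pt "0 0 -1 0.0045 -0.032 0 0.0919" --pt "0 0 0 0.0056 -0.04 0 0.0919" --pt "0 0 0 0.0064 -0.046 0 0.0919" --pt "0 0 0 0.0064 -0.046 0 0.0919" --pt "0 0 0 0.0064 -0.046 0 0.0919" --pt "0 0 0 0.0056 -0.04 0 0.0919" --pt "0 0 0 0.0045 -0.032 0 0.0919" --pt "0 0 0 0.0022 -0.016 0 0.0919" --pt "0 0 0 0.0012 -0.0085 0 0.0919" --pt "0 0 0 0 0 0 0.0919"

```text
time_s: 10.3
eef_pos: [0.4645, -0.3627, 0.1935]
tcp_rot: [-2.143, -2.296, -0.0]
contact_force: [0.7, 0.9, -0.0]
width: 1.001
gripper_force: 0.0
```

Run:
```python
from h import *
im=get_image("top");save(im,"top3");i2=get_image("scene")
x,y=map(int,proj(im,(.42,-.04,.03)));u,v=map(int,proj(i2,(.42,-.04,.03)))
f=lambda g,x,y:cv2.resize(g[y-45:y+45,x-45:x+45,::-1],None,fx=4,fy=4,interpolation=cv2.INTER_CUBIC)
cv2.imwrite("pics/placed.png",np.hstack([f(im["image"],x,y),f(i2["image"],u,v)]))
for t in(130,135): r,e=fit(im,"tray",(.421,-.041,.08),t,z=.003);print(r.round(4),e)
for t in(130,135): r,e=fit(i2,"cover",(.466,-.3635,.07),t);print(r.round(4),e)
```

```text
[ 0.4211 -0.0447  0.0859 -0.2582] 0.13628797016722505
[ 0.4211 -0.0447  0.0861 -0.3665] 0.12369159807852047
[ 0.4835 -0.4032  0.0701 -3.9603] 0.9461801602936035
[ 0.4883 -0.3898  0.5208 -5.1454] 1.663914144393983
```

View pics/placed.png

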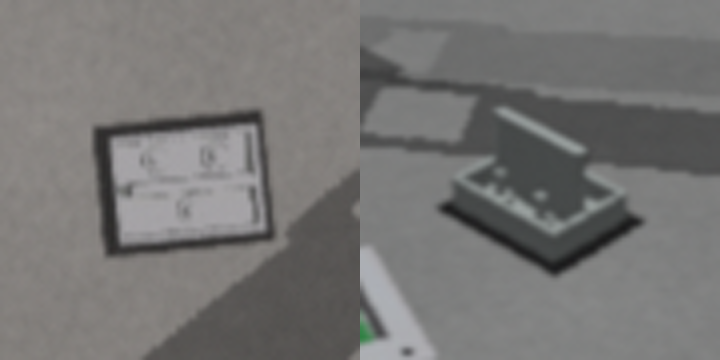

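The tray sits centred on the mat, with all three screws standing in it. Next I lower onto the cover's rib.

Call:
arm_command --pt "0 0 0 0 0 -0.02 0.0919" --pt "0 0 0 0 0 -0.035 0.0919" --pt "0 0 0 0 0 -0.035 0.0919" --pt "0 0 0 0 0 -0.035 0.0919" --pt "0 0 0 0 0 -0.025 0.0919" --pt "0 0 0 0 0 -0.01 0.0919" --pt "0 0 0 0 0 0 0.0919"

```text
time_s: 11.1
eef_pos: [0.4642, -0.3608, 0.033]
tcp_rot: [-2.14, -2.296, -0.001]
contact_force: [0.4, -0.6, 0.3]
width: 0.999
gripper_force: 0.0
```

Call:
arm_command --pt "0 0 0 0 -0.002 -0.003 0.06" --pt "0 0 0 0 0 0 0.03" --pt "0 0 0 0 0 0 0.02" --pt "0 0 0 0 0 0 0.0" --pt "0 0 0 0 0 0 0.0" --pt "0 0 0 0 0 0 0.0" --pt "0 0 0 0 0 0 0.0" --pt "0 0 0 0 0 0 0.0" --pt "0 0 0 0 0 0 0.0" --pt "0 0 0 0 0 0 0.0" --pt "0 0 0 0 0 0 0.0" --pt "0 0 0 0 0 0 0.0"

```text
time_s: 12.3
eef_pos: [0.4649, -0.3645, 0.0311]
tcp_rot: [2.143, 2.297, 0.0]
contact_force: [0.9, -0.3, 0.2]
width: 0.124
gripper_force: 40.0
```

Call:
arm_command --pt "0 0 0 0 0 0.005 0.0" --pt "0 0 0 0 0 0.012 0.0" --pt "0 0 0 0 0 0.02 0.0" --pt "0 0 0 0 0 0.025 0.0" --pt "0 0 0 0 0 0.025 0.0" --pt "0 0 0 0 0 0.025 0.0" --pt "0 0 0 0 0 0.015 0.0" --pt "0 0 0 0 0 0.008 0.0" --pt "0 0 0 0 0 0 0.0" --pt "0 0 0 0 0 0 0.0" --pt "0 0 0 0 0 0 0.0"

```text
time_s: 13.4
eef_pos: [0.4641, -0.3637, 0.1645]
tcp_rot: [-2.141, -2.295, -0.001]
contact_force: [-1.1, 0.2, -1.9]
width: 0.126
gripper_force: 40.0
```

Run:
```python
from h import *
im=get_image("top");save(im,"top4");i2=get_image("scene");save(i2,"scene4")
p=(.465,-.364,.14)
x,y=map(int,proj(im,p));u,v=map(int,proj(i2,p))
f=lambda g,x,y:cv2.resize(g[y-45:y+45,x-45:x+45,::-1],None,fx=4,fy=4,interpolation=cv2.INTER_CUBIC)
cv2.imwrite("pics/cov.png",np.hstack([f(im["image"],x,y),f(i2["image"],u,v)]))
s=robot.state();print(s["contact_force"],s["wrist_torque"],s["eef_pos"])
```

```text
[-0.09354039  0.85205906 -1.42643567] [-0.06676224  0.0718092  -0.00069548] [ 0.46429524 -0.36392891  0.16481437]
```

View pics/cov.png

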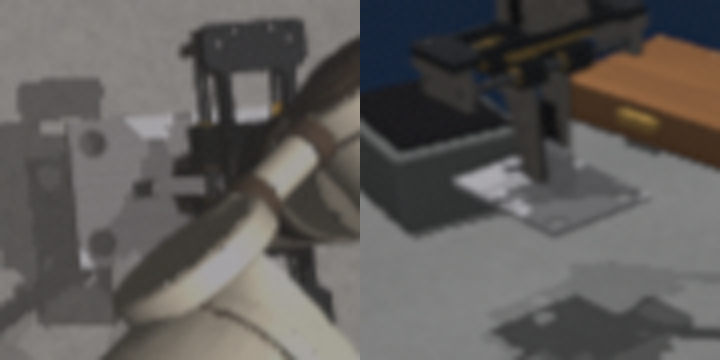

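The cover is held level. Next I carry it over to the housing, staying high.

Call:
arm_command --pt "0 0 0 0.0025 0.005 0 0.0" --pt "0 0 -1.4 0.007 0.014 0 0.0" --pt "0 0 -2 0.0115 0.023 0 0.0" --pt "0 0 -2 0.016 0.032 0 0.0" --pt "0 0 -2 0.02 0.04 0 0.0" --pt "0 0 -2 0.021 0.043 0 0.0" --pt "0 0 -2 0.021 0.043 0 0.0" --pt "0 0 -2 0.021 0.043 0 0.0" --pt "0 0 -2 0.02 0.04 0 0.0" --pt "0 0 -2 0.016 0.032 0 0.0" --pt "0 0 -2 0.0125 0.025 0 0.0" --pt "0 0 -2 0.0085 0.017 0 0.0"

```text
time_s: 14.7
eef_pos: [0.6422, -0.0047, 0.1656]
tcp_rot: [-2.531, -1.86, 0.0]
contact_force: [0.1, 0.0, -2.1]
width: 0.131
gripper_force: 40.0
```

Call:
arm_command --pt "0 0 0 0.005 0.011 0 0.0" --pt "0 0 0 0.003 0.005 0 0.0" --pt "0 0 0 0 0 0 0.0" --pt "0 0 0 0 0 0 0.0" --pt "0 0 0 0 0 0 0.0"

```text
time_s: 15.2
eef_pos: [0.6495, 0.0076, 0.1661]
tcp_rot: [2.533, 1.858, -0.0]
contact_force: [-1.1, 0.3, -2.1]
width: 0.125
gripper_force: 40.0
```

Run:
```python
from h import *
im=get_image("top");save(im,"top5");i2=get_image("scene");save(i2,"scene5")
p=(.65,.009,.1)
x,y=map(int,proj(im,p));u,v=map(int,proj(i2,p))
f=lambda g,x,y:cv2.resize(g[y-40:y+40,x-40:x+40,::-1],None,fx=5,fy=5,interpolation=cv2.INTER_CUBIC)
cv2.imwrite("pics/hov.png",np.hstack([f(im["image"],x,y),f(i2["image"],u,v)]))
s=robot.state();print(s["contact_force"],s["tcp_rot"],s["eef_pos"],x,y,u,v)
```

```text
[ 0.47064188  0.49093904 -1.21092622] [ 2.53313253e+00  1.85813002e+00 -2.24547289e-04] [0.64959721 0.00776112 0.16615045] 336 146 267 209
```

View pics/hov.png

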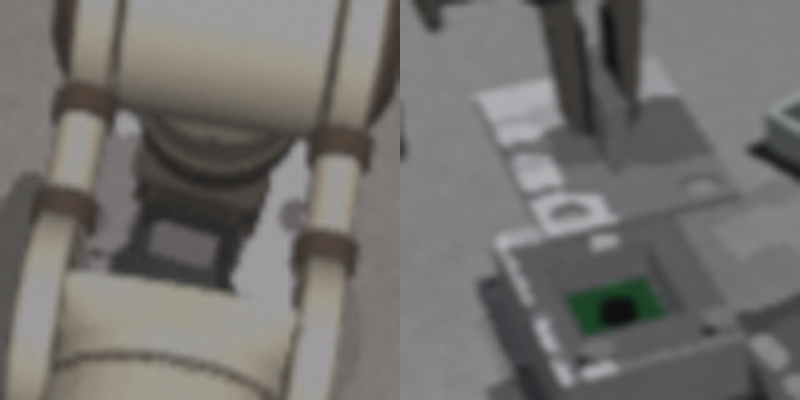

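Call:
arm_command --pt "0 0 0 0 0 -0.005 0.0" --pt "0 0 0 0 0 -0.01 0.0" --pt "0 0 0 0 0 -0.015 0.0" --pt "0 0 0 0 0 -0.015 0.0" --pt "0 0 0 0 0 -0.011 0.0" --pt "0 0 0 0 0 -0.006 0.0" --pt "0 0 0 0 0 -0.003 0.0" --pt "0 0 0 0 0 0 0.0" --pt "0 0 0 0 0 0 0.0"

```text
time_s: 16.2
eef_pos: [0.6503, 0.0085, 0.1018]
tcp_rot: [2.532, 1.859, 0.001]
contact_force: [0.6, 0.0, -1.9]
width: 0.126
gripper_force: 40.0
```

Run:
```python
from h import *
ims=[get_image("scene") for _ in range(6)]
i2=ims[0];i2["image"]=np.mean([i["image"] for i in ims],0).astype(np.uint8);save(i2,"scene6")
s=robot.state();e=s["eef_pos"];print(e,s["tcp_rot"]);a=np.arctan2(s["tcp_rot"][1],s["tcp_rot"][0])*2-np.pi/2
a=(a+np.pi/2)%np.pi-np.pi/2;print("yaw",np.degrees(a))
zc=e[2]-.0311;x0,y0,U=225,180,8
g=cv2.resize(i2["image"][y0:y0+75,x0:x0+95,::-1],None,fx=U,fy=U,interpolation=cv2.INTER_CUBIC)
def draw(P,p,z,col):
    q=np.array([(proj(i2,w)-[x0,y0]+.5)*U-.5 for w in to_world(P,p,z)])
    cv2.polylines(g,[np.round(q).astype(int)],True,col,1,cv2.LINE_AA)
t=np.linspace(0,2*np.pi,40)
H=[(.034,.054),(-.034,.054),(0,-.054)];R=[(.05,.07,0),(-.05,.07,0),(-.05,-.07,0),(.05,-.07,0)]
cp=(e[0],e[1],a);draw(R,cp,zc+.005,(0,0,255))
for h in H: draw([(h[0]+.009*np.cos(k),h[1]+.009*np.sin(k),0) for k in t],cp,zc+.005,(0,0,255))
hp=(.648,.009,np.radians(-17.3));draw(R,hp,.045,(255,120,0))
for h in H: draw([(h[0]+.004*np.cos(k),h[1]+.004*np.sin(k),0) for k in t],hp,.045,(255,120,0))
cv2.imwrite("pics/ov.png",g)
```

```text
[0.64998112 0.00851177 0.10151088] [2.53191534e+00 1.85906851e+00 6.69323840e-04]
yaw -17.423762177816926
```

View pics/ov.png

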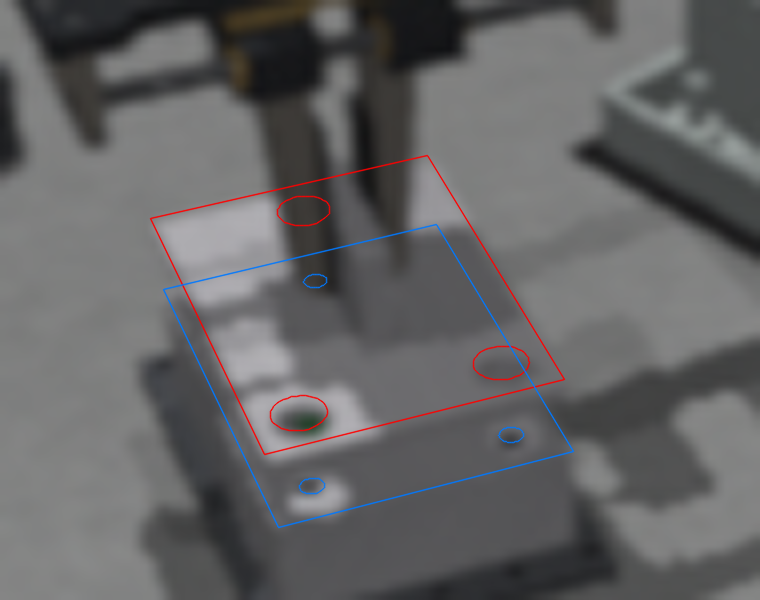

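Blue (housing) matches the picture closely. Red (cover, assumed centred on the TCP) is within about a pixel. I'll put a number on that from edge profiles.

```bash
cat > e.py <<'E'
from h import *
from scipy.ndimage import map_coordinates
def edges(im,p,z,zb):
    g=cv2.cvtColor(im["image"],cv2.COLOR_RGB2GRAY).astype(float);s=np.arange(-4,4.01,.1)
    C=dict(far=((-.05,-.07),(.05,-.07)),right=((-.05,-.07),(-.05,.07)),front=((.05,.07),(-.05,.07)),left=((.05,-.07),(.05,.07)))
    for n,(a,b) in C.items():
        out=[]
        A,B=[proj(im,w) for w in to_world([(*a,0),(*b,0)],p,z)];ctr=proj(im,(p[0],p[1],z))
        d=(B-A)/np.hypot(*(B-A));nn=np.array([-d[1],d[0]]);nn*=np.sign(nn@((A+B)/2-ctr))
        Bb=proj(im,to_world([(*b,0)],p,zb)[0]);print(n,"mm/px %.2f"%(1000*(.07 if n in("far","front") else .05)/abs(nn@((A+B)/2-ctr))),"bottom edge at %.2f"%(nn@(Bb-B)))
        for k in np.arange(.06,.96,.08):
            q=A+(B-A)*k;xy=q+s[:,None]*nn
            pr=map_coordinates(g,[xy[:,1],xy[:,0]],order=3);gr=np.gradient(pr,.1)
            i=[j for j in range(3,len(s)-3) if abs(gr[j])==abs(gr[j-3:j+4]).max() and abs(gr[j])>6]
            out.append(" ".join(f"{s[j]:+.1f}({gr[j]:+.0f})" for j in i))
        print("  "+" | ".join(out))
E
python3 - <<'E'
from e import *
im=get_image("scene");im["image"]=cv2.imread("pics/scene6.png")[:,:,::-1].copy()
p=(.64998,.00851,np.radians(-17.42));edges(im,p,.0704+.005,.0704)
print("HOUSING (scene1)");im["image"]=cv2.imread("pics/scene1.png")[:,:,::-1].copy();edges(im,(.6476,.0088,np.radians(-17.25)),.045,.008)
E
```

```text
far mm/px 4.66 bottom edge at -1.49
  -0.9(-14) |  |  | +1.9(+15) |  |  | -1.1(-14) | -0.7(-28) | -0.8(-23) | -0.6(-23) | -0.7(-26) | -0.9(-23)
right mm/px 2.88 bottom edge at -0.76
  -3.6(+33) +0.0(-11) | +0.0(-12) | +0.3(-12) | -1.4(+18) | +0.1(+18) | +0.1(+11) | -0.1(+10) | -0.2(+16) | +0.2(+19) | +0.6(+9) | -2.9(+9) +0.9(+8) | 
front mm/px 4.22 bottom edge at 1.51
  -2.0(+24) +1.1(-45) | -0.9(+54) +1.2(-41) +3.4(+14) | -3.7(-34) -1.1(+35) +1.3(-42) | +1.1(-48) | -0.5(+20) +1.2(-29) | +0.8(-12) | +1.0(-13) | +1.0(-15) | +0.9(-13) | -1.4(+11) +1.2(-12) +3.3(+14) | -0.9(+9) +1.1(-12) +3.4(+11) | +1.3(-14)
left mm/px 2.72 bottom edge at 0.53
  -0.2(-23) | -0.3(-26) | -0.5(-23) | -0.5(-21) | -0.4(-33) +1.6(+13) | -0.2(-13) | -0.1(-31) +2.9(-11) | -0.1(-36) +2.7(-8) | -0.2(-37) +2.6(-8) | -3.4(+16) +0.3(-25) +3.4(-7) | -3.0(+9) +0.1(-40) +3.4(-21) | -3.0(+39) +0.1(-41) +1.8(+7) +3.5(-22)
HOUSING (scene1)
far mm/px 4.60 bottom edge at -10.58
  -0.3(-25) | -0.2(-25) | -0.2(-27) | -0.3(-25) | -0.2(-24) | -3.1(+44) -0.2(-28) | -2.7(+8) -0.2(-25) | -0.1(-28) | -0.2(-27) | +0.0(-24) | -0.1(-31) | -0.2(-26)
right mm/px 2.91 bottom edge at -5.30
  -0.2(-23) | +0.1(-23) | -0.1(-23) | -0.1(-21) | -0.1(-25) | -0.1(-23) | -0.1(-24) | -0.2(-24) | -0.3(-23) | -0.2(-22) | -0.4(-20) | -0.2(-22)
front mm/px 4.18 bottom edge at 10.65
  -2.9(+6) +0.3(-43) | -2.6(+55) +0.4(-48) | +0.3(-48) | +0.3(-47) | +0.4(-42) | +0.5(-45) | +0.4(-52) | +0.4(-48) | +0.5(-45) | -2.3(+45) +0.5(-44) | -2.2(+12) +0.4(-48) | +0.4(-49)
left mm/px 2.76 bottom edge at 3.77
  +0.3(-29) | +0.4(-42) +2.2(+18) | +0.5(-50) +2.3(+13) | +0.6(-49) | +0.5(-47) | +0.4(-48) | +0.6(-44) | +0.6(-46) | +0.7(-49) | +0.7(-51) | +0.7(-50) | +0.7(-48)
```

Run:
```python
from e import *
T=get_image("top");S=get_image("scene");cur=T["image"].copy()
L=lambda im,f:im.update(image=cv2.imread(f)[:,:,::-1].copy())
L(T,"pics/top0.png");print("TOP cover");edges(T,(.468,-.362,np.radians(3.95)),.005,0)
print("TOP housing");edges(T,(.6502,.0092,np.radians(-17.5)),.045,.008)
L(S,"pics/scene0.png");print("SCENE cover");edges(S,(.465,-.3635,np.radians(3.95)),.005,0)
# current top view, overlay
T["image"]=cur;x0,y0,U=302,118,8
g=cv2.resize(cur[y0:y0+70,x0:x0+72,::-1],None,fx=U,fy=U,interpolation=cv2.INTER_CUBIC)
g=cv2.convertScaleAbs(g,alpha=1.2)
t=np.linspace(0,2*np.pi,40);p=(.64998,.00851,np.radians(-17.42))
for P in [[(.05,.07,0),(-.05,.07,0),(-.05,-.07,0),(.05,-.07,0)]]+[[(a+.009*np.cos(k),b+.009*np.sin(k),0) for k in t] for a,b in((.034,.054),(-.034,.054),(0,-.054))]:
    q=np.array([(proj(T,w)-[x0,y0]+.5)*U-.5 for w in to_world(P,p,.0754)]);cv2.polylines(g,[np.round(q).astype(int)],True,(0,0,255),1,cv2.LINE_AA)
cv2.imwrite("pics/ovt.png",g)
```

```text
TOP cover
far mm/px 3.05 bottom edge at -0.62
  -0.6(-19) | -0.5(-14) | -0.7(-15) | -0.7(-21) | -0.6(-14) | -3.1(+32) -0.9(-12) | -2.9(+43) -0.7(-15) | -0.7(-21) | -0.6(-18) | -0.5(-12) | -0.5(-15) | -0.7(-24)
right mm/px 3.04 bottom edge at -0.05
  -0.2(-14) | -0.9(-21) | -0.1(-17) | -0.2(-18) | -0.2(-13) | -0.1(-16) | -0.1(-18) | -0.4(-16) | -0.2(-15) | +0.0(-17) | -2.5(+24) -0.3(-19) | -2.4(+14) -0.3(-21)
front mm/px 3.05 bottom edge at 0.43
  -1.9(+6) +0.1(-26) +1.5(+6) | -1.7(+17) +0.3(-33) +1.6(+15) | -2.4(+12) +0.5(-41) +1.9(+24) | +0.7(-48) +2.0(+35) | +0.2(-25) | +0.2(-34) +1.5(+15) | +0.5(-45) +1.8(+29) | +0.7(-49) +2.0(+34) +3.2(-6) | +0.4(-34) +2.2(+24) | -2.0(+12) +0.3(-40) +2.2(+19) | -1.7(+17) +0.4(-43) +1.8(+26) | +0.7(-52) +2.0(+34)
left mm/px 3.06 bottom edge at -0.08
  +0.1(-14) | +0.2(-16) | +0.1(-15) | -0.2(-12) | +0.1(-16) | +0.2(-16) | -0.1(-17) | +0.1(-17) | +0.3(-16) | +0.1(-16) | -2.6(+36) -0.5(-20) | -2.4(+15) -0.1(-17)
TOP housing
far mm/px 2.99 bottom edge at -0.30
  +0.1(-43) | +0.1(-42) | -0.1(-43) | -0.1(-50) | +0.0(-41) | +0.1(-42) +2.9(+10) | +0.0(-4
[... 1432 characters left out ...]
-3.7(-42) -1.4(+27) +0.6(-40) +2.3(+19) | -2.9(-34) -0.8(+21) +0.7(-29) +2.4(+15) | +0.7(-37) +2.5(+19) | +0.7(-43) +2.5(+21) | +0.7(-47) +2.4(+23) | +0.6(-45) +2.4(+20) | +0.5(-45) +2.2(+20) | +0.6(-38) +2.4(+15) | -3.4(-34) -1.7(+33) +0.8(-43) +2.6(+22) | -3.2(-37) -1.0(+25) +0.8(-35) +2.4(+21) | -2.4(-17) -0.9(+8) +0.8(-39) +2.3(+23) | -1.6(+12) +0.7(-41) +2.3(+19)
left mm/px 4.84 bottom edge at 1.03
  -1.9(+13) +0.5(-31) +2.1(+13) | +0.3(-36) +2.0(+14) | +0.4(-38) +2.1(+14) | +0.3(-39) +2.0(+15) | +0.4(-37) +2.1(+15) | +0.4(-35) +2.2(+13) | +0.3(-38) +2.1(+16) | +0.4(-39) +2.1(+16) | +0.3(-37) +2.0(+13) | +0.4(-39) +2.1(+14) | +0.4(-36) +2.1(+14) | -3.6(-36) -1.3(+32) +0.5(-32) +2.3(+13)
```

View pics/ovt.png

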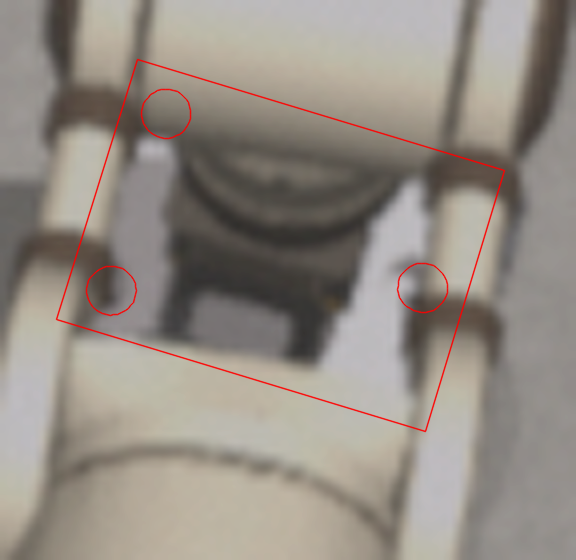

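The two cameras agree once I use edge profiles. The cover sits about 4 mm towards +y' in the grip, so it needs a correction of about (-2, -3) mm and 4 mm lower.

Call:
arm_command --pt "0 0 0 -0.001 -0.001 -0.001 0.0" --pt "0 0 0 -0.001 -0.001 -0.002 0.0" --pt "0 0 0 0 -0.001 -0.001 0.0" --pt "0 0 0 0 0 0 0.0" --pt "0 0 0 0 0 0 0.0" --pt "0 0 0 0 0 0 0.0" --pt "0 0 0 0 0 0 0.0"

```text
time_s: 17.35
eef_pos: [0.6479, 0.0056, 0.0972]
tcp_rot: [2.532, 1.859, 0.0]
contact_force: [0.0, 0.1, -1.7]
width: 0.13
gripper_force: 40.0
```

Run:
```python
from e import *
S=get_image("scene");S["image"]=np.mean([get_image("scene")["image"] for _ in range(6)],0).astype(np.uint8)
st=[robot.state()];e=st[0]["eef_pos"];r=st[0]["tcp_rot"];print(e,r,st[0]["contact_force"],st[0]["joint_vel"].round(3),st[0]["time_s"])
z=e[2]-.0311
edges(S,(.649,.0097,np.radians(-17.4)),z+.005,z)
for t in(135,): 
    T=get_image("scene")
for n in("standoff","vblock","jar"): print(n,[(np.round(d["xy"],1),round(d["p"],2)) for d in finder.search_frame("scene",n)][:2])
```

```text
[0.64775639 0.00556869 0.09710274] [-2.53227547e+00 -1.85928931e+00  3.75897667e-05] [-0.16498922 -0.50354214 -2.16884516] [ 0.001 -0.     0.001  0.001 -0.001  0.001] 17.7
far mm/px 4.65 bottom edge at -1.49
  -2.4(-9) +0.2(-16) |  |  | +3.1(+21) |  |  |  | -0.1(-23) | +0.2(-24) | +0.1(-25) | -0.1(-21) | +0.2(-29)
right mm/px 2.88 bottom edge at -0.75
  +0.2(-11) | +0.0(-13) | +0.3(-13) | -0.6(+16) | +0.1(+14) | +0.1(+11) | -0.1(+18) | +0.0(+21) | +0.6(+14) | +1.2(+8) | -2.3(+13) | 
front mm/px 4.21 bottom edge at 1.50
  -2.7(+27) +0.1(-44) | -2.0(+55) +0.1(-43) +2.0(+41) +3.4(-21) | -2.1(+34) +0.1(-47) +2.8(+28) | +0.1(-44) | +0.3(-24) | +0.0(-14) | -0.1(-14) | -0.1(-13) | +0.0(-12) | -2.0(+12) -0.1(-12) +1.6(+14) +3.3(-35) | -2.8(+7) -1.6(+8) +0.0(-13) +2.0(+14) | +0.1(-13)
left mm/px 2.73 bottom edge at 0.53
  -0.1(-27) | -0.2(-27) | -0.4(-21) | -0.3(-38) +1.4(+21) +3.0(-15) | -0.8(-25) +1.1(+19) +2.8(-17) | -1.8(-8) +0.0(-21) +1.5(+7) +3.1(-13) | -0.2(-33) +1.4(+11) +3.1(-23) | +0.0(-39) +3.0(-13) | -3.0(-18) -0.4(-16) +2.9(-8) | -2.9(+8) -0.3(-36) +1.7(+8) +3.4(-23) | -3.2(+24) +0.0(-37) +1.8(+11) +3.4(-30) | -3.7(+32) +0.0(-39) +3.2(-15)
standoff [(array([311. , 275.1]), 0.82)]
vblock [(array([210.9, 191.8]), 0.73)]
jar [(array([347.3, 300.7]), 0.78)]
```

The cover outline now lies within about 0.5 mm of the housing's, 21 mm above it, and nothing is moving.

```bash
python3 -c "
from cell import workorder
print(workorder.sign_off())"
```

```text
the job is handed in; nothing more can be done
None
```

I've handed the job in, with no verdict shown: the tray stands on the mat about 2–3 mm off centre with its three screws in it, and the arm holds the cover level about 21 mm above the housing, holes lined up to about 0.5 mm by my measurements.

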